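Check the chiller level with the dip gauge

ROBOT

A 6-joint arm with a two-finger parallel gripper is mounted at the origin on the work surface. World frame = base frame: x ahead of the robot, y to its left, z up, the work surface at z = 0. Lengths are in m, angles in degrees, forces in N, time in s.
With the tool pointing down it reaches from about 0.35 to 0.875 m from the base axis. Payload 4.2 kg.
Tool frame: the origin (TCP) lies at the centre of the arm's flange, where the gripper is bolted on; the fingertips stand 182 mm ahead of it and the grasp point (between the pads) lies 164 mm ahead of it (r.nose_length is the distance from the TCP to the fingertips, in m); z points along the fingers, y is the line along which they close (so a half turn about z gives the same grasp; the last joint's range is limited). The gripper opens to 87 mm and grips with 3 to 60 N. Pads are 19 mm wide; open, the fingers measure 117 mm over their backs; the gripper's body (75 mm by 190 mm) begins 51 mm behind the grasp point.
Start: joints at [-49.526, 22.042, 0.453, 0, -68.411, -14.817], TCP at [0.271, -0.563, 0.405] pointing down, gripper open.
Joint ranges: [-179.83, 179.83], [-69.29, 118.12], [-61.27, 80.66], [-181.25, 117.63], [-171.15, -9.14], [-177.46, 177.46]. Speed limits (degrees/s): [159.86, 159.86, 180, 180, 180, 180].

INTERFACE

Orientations are given as a 3x3 rotation matrix whose columns are the frame's x, y, z axes.
In Python, from station import r, vision gives the robot as it stands. The module is installed in compiled form; this text tells all that it offers.
- The arm moves only by the shell command python3 -m creep 'ROWS'. ROWS is JSON, a list of rows, each a list of 7 numbers: the opening, from -1 (shut) to 1 (fully open), then the shift along the tool's x, y, z in mm, then the turn, a rotation vector about the tool's x, y, z in degrees. A call has 1 to 8 rows; each row is the pose to reach, as a shift and turn from the pose commanded when the call began, along the tool's axes at that moment; what a row does not reach only later rows make up. A row lasts 1/12 s, in which the tool goes at most 41.7 mm and 7.16 degrees, less where a joint would pass 70% of its speed; a pose out of reach is approached as far as the arm can. A call with a gripper value outside its range is refused whole. The fingers move at their own pace and stop on an object; the grip force is fixed at half the most. Time passes only in rows, so rows that repeat a pose let the fingers close. It gives the time, the measured TCP pose, the force, the opening and the grip force at its end, in the units of the state.
- r.sense(): the state, without advancing time (a new reading comes with each control period).
- vision.capture(name): name is "side" or "top" or "wrist"; returns (picture, depth): 384x512x3 uint8, red, green, blue; 384x512 float32, m along the optical axis (not along the pixel's ray), 0 where there is no reading.
- vision.camera_model(name): a dict with "vertical_fov" (degrees; the focal length in pixels is half the picture's height over the tangent of half this angle, whatever the lens; pixels are square), "cx", "cy" (the principal point, pixels), "distortion" ([k1, k2, p1, p2, k3] as OpenCV has them; the pictures are not rectified), "extrinsics" (4x4, takes a point from camera to world coordinates); the wrist camera has in their place "mount" (4x4, takes a point from camera to tool coordinates, whose origin is the TCP and whose axes are the flange's). Camera axes: x right, y down, z forward; pixel columns grow to the right and rows downward; lengths in m; the calibration is good to about 2 mm. A picture is of the moment at which its call begins: read the wrist's pose just before it. camera_model takes no time and is no camera call.
- r.finish_job(): hands the job in; it is judged then, once.
Trained networks look in the newest picture that a camera, given by its name, has taken for a name from the list of things; names that differ only in an ending like _2 or _b are one class to them, and where a whole thing is asked for, a point or a joint stands for the part that bears it (a point fixed in the world has none). Each returns a list of dicts, best first, with "conf" (0 to 1); they miss things now and then, are a little off and sometimes report something else, mostly with a low value. They report only what shows in the picture. A call takes as long as a camera call.
- vision.find_in(camera, thing): "uv" ([column, row] in pixels, amid what is visible of it).
- vision.cut_out(camera, thing): "region" (384x512 bool, what is visible of it) and "uv" ([column, row] in pixels, amid what is visible of it).
The state is a dict: "time_s": time; "joints": joint angles; "joint_velocities": joint speeds; "effort": joint torques, N m; "tcp_pos": TCP position; "ee_rot": TCP orientation; "wrist_force": force on the tool from outside, world axes, zero at the start; "moment": the same for the moment, N m; "gripper_width": opening from 0.0 (shut) to 1.0 (fully open); "gripper_force": force on a finger pad.
Only numpy, scipy, OpenCV 4.12 (cv2) and the standard library are available. Lean on these libraries where they do the work, as an engineer would, in place of code of your own. Each camera call takes 0.05 s, during which the arm holds its last target. There are 200 camera calls.

TASK

Clear the white reading tile: take the brush off it and leave it lying flat and lengthways in the empty, wide compartment of the tray. Then take the dip gauge from its rest, slide it into the slanting guide tube of the white chiller until its collar stops on the tube's mouth, and draw it right out again. Finish still holding the gauge, without letting go: level, scale side up, its tip over the middle of the tile and about 100 mm (a hand's breadth) above it, everything still; leave the other things on the bench where they are.

Things in the scene. Friction and masses are not known exactly. Their poses are not given: they have to be found in the camera images.
- brush_center (a point): Flat cleaning brush lying on the reading tile at the start, 150 mm long, 18 mm high, 40 g. Point: its middle, 9 mm above its underside. x along it to the bristle end, z up. The wooden handle, 16 mm wide (y), reaches from 75 mm behind to 15 mm ahead of this point and can be gripped across here; ferrule and bristles ahead are 26 mm wide.
- wide_compartment (a point): Middle of the floor of the wide, empty compartment of a fixed low aluminium tray (210 x 140 mm). x along the compartment (204 mm long), y across it (82 mm wide), z up. Floor 4 mm above the bench; walls 3 mm thick, ending 10 mm above the floor. The tray's narrow compartment on the -y side (50 mm wide) holds a spatula.
- tile_top (a point): Centre of the top face of the reading tile, a fixed white ceramic square (90 x 90 mm with its grey frame) whose top is 8 mm above the bench. z up.
- gauge_center (a point): Centre of the grey bar handle of the dip gauge (handle, round steel collar and steel rod in one line). x along the gauge to the rod's tip, y across, z out of the scale side; at the start x is level and z up. The handle is 70 mm long (x), 16 mm wide (y), 20 mm high (z). At the start it lies loose in its rest, this point 40 mm above the bench.
- gauge_seat (a point): Centre of the collar's front face (the face towards the tip), 43 mm ahead of the gauge's handle centre; axes as the gauge's.
- gauge_tip (a point): The tip of the gauge's rod, 128 mm ahead of the handle centre; axes as the gauge's.
- gauge: The dip gauge as a whole, about 90 g; origin and axes as gauge_center. Ahead of the handle: collar 32 mm across, from x = 35 to 43 mm; then the rod, 8 mm across and 85 mm long, its last 10 mm tapered to 3 mm, ending at x = 128 mm. The scale side bears black tick marks on the rod and a black strip on the handle.
- brush: The brush as a whole; origin under its middle on the underside, axes as brush_center.
- rest: The gauge's rest (fixed): white base 170 x 44 mm, 8 mm high, origin under its middle, x towards the gauge's tip. The handle, centred 50 mm behind the origin, lies on a post 13 mm wide, 55 mm long, 30 mm high that fingers can straddle from above; a fork 26 mm wide, 45 mm high, 55 mm ahead of the origin holds the rod.
- tube_mouth (a point): Centre of the mouth of the steel guide tube on the chiller (fixed), 110 mm above the bench. z along the tube, out of the mouth, rising 40 degrees above level; the rod goes in along -z. The bore is 13 mm across and flares over its last 12 mm to 24 mm at the mouth; the rim, 34 mm across, stops the collar. The tube takes the whole rod.
- chiller: White chiller box (fixed) with the guide tube standing out of its front; origin on the bench under it, x axis towards the front, z up. The box reaches from 110 mm behind to 60 mm ahead of the origin, 160 mm wide, 100 mm high; the tube's mouth is 100 mm ahead of the origin, in the mid plane.
- spatula: Bystander to leave alone: a slim black-handled steel spatula 160 mm long, lying in the narrow compartment of the tray; origin under its middle on its underside.
- bottle: Bystander to leave alone: a round amber bottle, 60 mm across and 120 mm tall; origin under its middle on its underside.
- objective: Bystander to leave alone: a standing steel microscope objective, 32 mm across and 46 mm tall; origin under its middle on its underside.
- slide_box: Bystander to leave alone: a white slide box 70 x 170 x 32 mm; origin under its middle on its underside.
- beaker: Bystander to leave alone: an open glass beaker, 64 mm across and 70 mm tall; origin under its middle on its underside.

How it is judged:
By the outcome, as a careful person would: the job done as asked, in the order asked, and still so for the second after the job is handed in, while the arm keeps its last pose, push and grip.
It also fails if it takes over 61 s, if anything falls off the work surface, if the arm or the gripper's body presses on something with over 40 N, if the wrist force passes 120 N, or if a joint passes its speed limit or range.

## Working session

There is one attempt and no reset: what is moved stays moved. The work goes in short steps, Python scripts to look and compute and a shell command to move; the robot and the scene stay as the last step left them, time stands still between calls to the robot, and variables do not carry over. Pictures are saved under pics/ and viewed, at most 13 in all, crops included, and the job is handed in when it is done.

```bash
mkdir -p pics; cat > h.py <<'E'
import numpy as np, cv2
from station import r, vision
def K(m):
    f=192/np.tan(np.radians(m["vertical_fov"])/2)
    return np.array([[f,0,m["cx"]],[0,f,m["cy"]],[0,0,1.]])
def T(cam,s=None):
    m=vision.camera_model(cam)
    if cam!="wrist": return m,np.array(m["extrinsics"])
    s=s or r.sense(); A=np.eye(4); A[:3,:3]=s["ee_rot"]; A[:3,3]=s["tcp_pos"]
    return m,A@np.array(m["mount"])
def rays(cam,uv,s=None):
    m,E=T(cam,s); p=cv2.undistortPoints(np.array(uv,float).reshape(-1,1,2),K(m),np.array(m["distortion"],float)).reshape(-1,2)
    return np.c_[p,np.ones(len(p))],E
def at_depth(cam,uv,d,s=None):
    p,E=rays(cam,uv,s); return (p*np.reshape(d,(-1,1)))@E[:3,:3].T+E[:3,3]
def at_z(cam,uv,z,s=None):
    p,E=rays(cam,uv,s); q=p@E[:3,:3].T; o=E[:3,3]; return o+q*((z-o[2])/q[:,2])[:,None]
def cloud(cam,reg,dep,s=None):
    v,u=np.nonzero(reg&(dep>0)); return at_depth(cam,np.c_[u,v],dep[v,u],s)
def proj(cam,P,s=None):
    m,E=T(cam,s); E=np.linalg.inv(E); rv=cv2.Rodrigues(E[:3,:3])[0]
    return cv2.projectPoints(np.array(P,float).reshape(-1,1,3),rv,E[:3,3],K(m),np.array(m["distortion"],float))[0].reshape(-1,2)
def save(n,img): cv2.imwrite("pics/"+n+".png",cv2.cvtColor(img,cv2.COLOR_RGB2BGR))
def pca(P):
    c=P.mean(0); w,V=np.linalg.eigh(np.cov((P-c).T)); return c,V[:,::-1]
E
cat > a.py <<'E'
from h import *
ims={}
for c in("top","side"):
    im,d=vision.capture(c); ims[c]=im
    np.savez(c+".npz",im=im,d=d)
    print(c,T(c)[1][:3].round(3).tolist())
    for t in("brush","wide_compartment","tile_top","gauge","gauge_tip","gauge_seat","tube_mouth","chiller","rest","bottle","beaker","objective","slide_box","spatula"):
        R=vision.cut_out(c,t)
        for q in R[:1]:
            P=cloud(c,q["region"],d); 
            if len(P)<5: print(t,q["conf"],q["uv"],"few");continue
            ctr,V=pca(P[:,:2]) ; a=(P[:,:2]-ctr)@V
            print(t,round(q["conf"],2),np.round(q["uv"]),len(P),"mean",P.mean(0).round(3),"ax",V[:,0].round(3),"ext",np.percentile(a,[1,99],axis=0).round(3).tolist(),"z",np.percentile(P[:,2],[2,98]).round(3))
        if not R: print(t,"none")
    save(c,im)
E
python3 a.py
```

```text
top [[0.012, -0.994, 0.109, 0.505], [-1.0, -0.012, 0.006, -0.019], [-0.004, -0.109, -0.994, 0.991]]
brush 0.65 [254. 178.] 436 mean [ 0.637 -0.002  0.024] ax [-0.183  0.983] ext [[-0.078, -0.016], [0.061, 0.013]] z [0.008 0.03 ]
wide_compartment 0.98 [371. 212.] 3857 mean [ 0.543 -0.306  0.006] ax [-0.995  0.098] ext [[-0.103, -0.067], [0.102, 0.071]] z [0.001 0.016]
tile_top 0.56 [261. 182.] 872 mean [ 0.637 -0.004  0.008] ax [-0.933 -0.359] ext [[-0.056, -0.052], [0.051, 0.05]] z [0.001 0.013]
gauge 0.76 [285. 245.] 314 mean [ 0.467 -0.063  0.046] ax [-0.22   0.975] ext [[-0.065, -0.008], [0.086, 0.011]] z [0.007 0.057]
gauge_tip 0.83 [288. 246.] 267 mean [ 0.468 -0.064  0.047] ax [-0.23   0.973] ext [[-0.055, -0.007], [0.087, 0.008]] z [0.009 0.057]
gauge_seat 0.86 [284. 246.] 298 mean [ 0.466 -0.062  0.045] ax [-0.218  0.976] ext [[-0.058, -0.008], [0.083, 0.013]] z [0.007 0.057]
tube_mouth 0.24 [134. 243.] 5141 mean [0.472 0.29  0.096] ax [-0.544  0.839] ext [[-0.11, -0.08], [0.093, 0.077]] z [0.028 0.105]
chiller 0.72 [134. 243.] 5238 mean [0.472 0.29  0.096] ax [-0.566  0.824]
[... 1934 characters left out ...]
, -0.077], [0.054, 0.077]] z [0.01  0.105]
rest 0.58 [309. 237.] 464 mean [ 0.45  -0.009  0.016] ax [-0.146  0.989] ext [[-0.109, -0.027], [0.055, 0.019]] z [0.002 0.047]
bottle 0.76 [144. 268.] 979 mean [0.716 0.346 0.064] ax [-0.948 -0.318] ext [[-0.033, -0.016], [0.021, 0.029]] z [0.005 0.121]
beaker 0.67 [236. 181.] 395 mean [ 0.758 -0.133  0.045] ax [-0.544  0.839] ext [[-0.039, -0.028], [0.023, 0.028]] z [0.005 0.071]
objective none
slide_box 0.58 [198. 215.] 1108 mean [0.771 0.073 0.027] ax [0.005 1.   ] ext [[-0.097, -0.046], [0.069, 0.03]] z [0.003 0.036]
spatula 0.59 [325. 181.] 120 mean [ 0.529 -0.347  0.009] ax [-0.988  0.153] ext [[-0.072, -0.01], [0.081, 0.011]] z [0.005 0.015]
```

View pics/top.png

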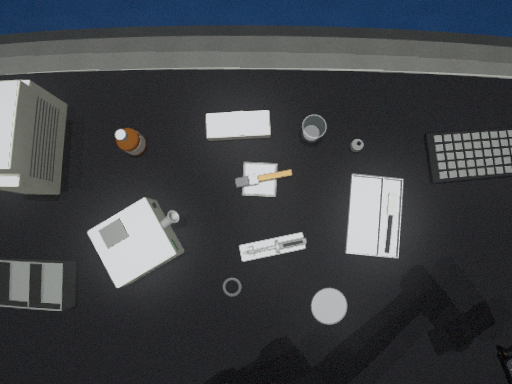

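View pics/side.png

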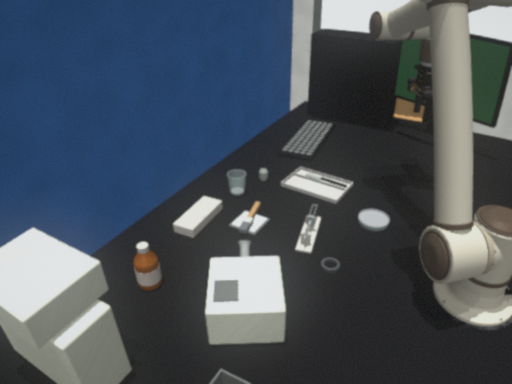

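The top view has the brush at (263,178) with its bristles to the left, the gauge at (285,245) with its tip to the left, the tray at (375,215) with the spatula in its right compartment, and the tube mouth near (174,216). The side view agrees, although the networks' side-view "gauge" and "tube_mouth" hits are wrong.

```bash
cat >> h.py <<'E'
from scipy.spatial.transform import Rotation as Ro
def Rdown(ydir):
    y=np.array([ydir[0],ydir[1],0.]); y/=np.linalg.norm(y); z=np.array([0,0,-1.]); return np.c_[np.cross(y,z),y,z]
def plan(R,grasp=None,tcp=None,s=None,sym=True):
    "shift (mm) and rotvec (deg) in present tool axes; grasp = point between pads"
    s=s or r.sense(); A=np.array(s["ee_rot"]); best=None
    for f in ([1,-1] if sym else [1]):
        Q=R@np.diag([f,f,1]); v=Ro.from_matrix(A.T@Q).as_rotvec(degrees=True)
        if best is None or np.linalg.norm(v)<np.linalg.norm(best[1]):
            p=np.array(tcp) if tcp is not None else np.array(grasp)-0.164*Q[:,2]
            best=(A.T@(p-np.array(s["tcp_pos"]))*1000,v,Q,p)
    print("shift",best[0].round(1),"turn",best[1].round(2),"tcp",best[3].round(4)); return best
E
python3 - <<'E'
from h import *
s=r.sense(); print(np.round(s["ee_rot"],3).tolist(), vision.camera_model("wrist")["mount"].round(3).tolist() if hasattr(vision.camera_model("wrist")["mount"],'round') else vision.camera_model("wrist")["mount"])
print("top brush ends",at_z("top",[[291,173],[236,183],[263.5,178]],.022).round(4).tolist())
plan(Rdown([.983,.183]),tcp=[.615,-.02,.40])
E
```

```text
[[-0.901, -0.433, 0.0], [-0.433, 0.901, 0.0], [-0.0, 0.0, -1.0]] [[0.0, -0.96, -0.278, 0.076], [1.0, 0.0, 0.001, 0.0], [-0.001, -0.278, 0.96, 0.02], [0.0, 0.0, 0.0, 1.0]]
top brush ends [[0.6521, -0.0866, 0.022], [0.624, 0.0568, 0.022], [0.638, -0.0148, 0.022]]
shift [-545.7  340.7    4.8] turn [  0.     0.   -74.89] tcp [ 0.615 -0.02   0.4  ]
```

```bash
python3 -m creep '[[1,-270,170,0,0,0,-40],[1,-270,170,0,0,0,-40],[1,-270,170,0,0,0,-40],[1,-270,170,0,0,0,-40],[1,-270,170,0,0,0,-40],[1,-270,170,0,0,0,-40],[1,-270,170,0,0,0,-40],[1,-270,170,0,0,0,-40]]'
python3 - <<'E'
from h import *
plan(Rdown([.983,.183]),tcp=[.615,-.02,.40])
E
```

```text
time_s: 2.17
tcp_pos: [0.4416, -0.2905, 0.4052]
ee_rot: [[-0.41, -0.912, 0.001], [-0.912, 0.41, -0.0], [-0.0, -0.001, -1.0]]
wrist_force: [0.6, -0.3, 0.3]
gripper_width: 0.998
gripper_force: 0.0
shift [-317.8  -47.2    5.4] turn [-7.000e-02  1.000e-02 -3.476e+01] tcp [ 0.615 -0.02   0.4  ]
```

```bash
python3 -m creep '[[1,-318,-47,20,0,0,-34.8],[1,-318,-47,20,0,0,-34.8],[1,-318,-47,20,0,0,-34.8],[1,-318,-47,20,0,0,-34.8],[1,-318,-47,20,0,0,-34.8],[1,-318,-47,20,0,0,-34.8],[1,-318,-47,20,0,0,-34.8],[1,-318,-47,20,0,0,-34.8]]'
python3 -m creep '[[1,0,0,0,0,0,0]]' | head -2
cat > w.py <<'E'
from h import *
import sys
s=r.sense(); im,d=vision.capture("wrist"); save(sys.argv[1],im); np.savez("w.npz",im=im,d=d)
for t in sys.argv[2:]:
    for q in vision.cut_out("wrist",t)[:1]:
        P=cloud("wrist",q["region"],d,s)
        if len(P)<5: continue
        rect=cv2.minAreaRect((P[:,:2]*1000).astype(np.float32))
        c,V=pca(P[:,:2]); a=(P[:,:2]-c)@V
        print(t,round(q["conf"],2),np.round(q["uv"]),len(P),"mean",P.mean(0).round(4),"ax",V[:,0].round(4),"ext",np.percentile(a,[.5,99.5],axis=0).round(4).tolist(),"z",np.percentile(P[:,2],[2,50,98]).round(4),"rect",rect)
E
python3 w.py w1 brush tile_top gauge
```

```text
time_s: 2.83
tcp_pos: [0.6156, -0.0199, 0.3845]
ee_rot: [[0.183, -0.983, 0.001], [-0.983, -0.183, 0.0], [-0.0, -0.001, -1.0]]
wrist_force: [0.1, -1.3, -0.6]
gripper_width: 0.998
gripper_force: 0.0
time_s: 2.92
tcp_pos: [0.6168, -0.0184, 0.3836]
brush 0.95 [234. 183.] 2185 mean [ 0.6391 -0.0102  0.0249] ax [-0.1966  0.9805] ext [[-0.0774, -0.0127], [0.0702, 0.0124]] z [0.019  0.0253 0.0273] rect ((639.0265502929688, -14.021224975585938), (26.390792846679688, 149.433349609375), 9.407115936279297)
tile_top 0.96 [244. 177.] 3929 mean [ 0.6377 -0.0066  0.0075] ax [-0.9806 -0.196 ] ext [[-0.051, -0.054], [0.049, 0.0463]] z [0.0048 0.0077 0.0095] rect ((637.5672607421875, -1.5634727478027344), (92.4550552368164, 90.73638916015625), 87.72620391845703)
gauge 0.97 [400. 159.] 2295 mean [ 0.4696 -0.0658  0.0463] ax [-0.2237  0.9746] ext [[-0.0562, -0.0133], [0.1018, 0.0138]] z [0.0333 0.0486 0.0553] rect ((463.8963317871094, -42.434715270996094), (30.859344482421875, 162.6402130126953), 5.909010887145996)
```

View pics/w1.png

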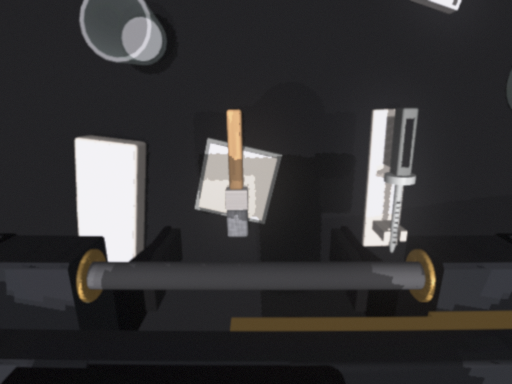

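The wrist view shows the brush at (236,172) with its bristles at the bottom, the tile at (238,180), and the gauge on its rest at (400,180) with the tip at the bottom. The measured sizes match (brush 149×26 mm, tile 92×91 mm). Next I grasp the brush.

```bash
python3 - <<'E'
from h import *
s=r.sense(); print(s["tcp_pos"])
plan(Rdown([.984,.18]),tcp=[.6395,-.016,.1925])
E
```

```text
[ 0.61392254 -0.02335292  0.38470804]
shift [ -2.6 -26.6 192.2] turn [ 0.03 -0.    0.07] tcp [ 0.6395 -0.016   0.1925]
```

```bash
python3 -m creep '[[0,1,-25,40,0,0,0],[0,1,-25,80,0,0,0],[0,1,-25,115,0,0,0],[0,1,-25,140,0,0,0],[0,1,-25,140,0,0,0],[0,1,-25,140,0,0,0],[0,1,-25,140,0,0,0],[0,1,-25,140,0,0,0]]'
python3 w.py w2 brush tile_top
python3 - <<'E'
from h import *
plan(Rdown([.984,.18]),tcp=[.6395,-.016,.1925])
E
```

```text
time_s: 3.78
tcp_pos: [0.6399, -0.0197, 0.2479]
ee_rot: [[0.181, -0.983, 0.006], [-0.983, -0.181, 0.001], [0.0, -0.006, -1.0]]
wrist_force: [-0.0, 1.2, 0.7]
gripper_width: 0.528
gripper_force: 0.0
brush 0.9 [254. 210.] 4233 mean [ 0.6416 -0.022   0.025 ] ax [-0.2017  0.9794] ext [[-0.0662, -0.0125], [0.0811, 0.0126]] z [0.0195 0.0255 0.027 ] rect ((638.7859497070312, -5.146354675292969), (26.394954681396484, 167.23184204101562), 12.564412117004395)
tile_top 0.81 [266. 209.] 6735 mean [ 0.6394 -0.0196  0.008 ] ax [-0.9859 -0.1672] ext [[-0.0437, -0.0423], [0.049, 0.034]] z [0.0043 0.0078 0.0094] rect ((637.0103149414062, -11.338691711425781), (80.66487121582031, 92.7562255859375), 88.62290954589844)
shift [-3.3 -0.5 54.4] turn [-0.22  0.    0.09] tcp [ 0.6395 -0.016   0.1925]
```

```bash
python3 -m creep '[[0,-1,0,25,0,0,0],[0,-1,0,45,0,0,0],[0,-1,0,53,0,0,0],[0,-1,0,53,0,0,0],[0,-1,0,53,0,0,0],[-1,-1,0,53,0,0,0],[-1,-1,0,53,0,0,0],[-1,-1,0,53,0,0,0]]' | sed -n '2p;4,6p'
python3 -m creep '[[-1,0,0,0,0,0,0],[-1,0,0,0,0,0,0],[-1,0,0,0,0,0,0],[-1,0,0,0,0,0,0],[-1,0,0,-30,0,0,0],[-1,0,0,-60,0,0,0],[-1,0,0,-60,0,0,0],[-1,0,0,-60,0,0,0]]'
python3 w.py w3 brush wide_compartment
```

```text
tcp_pos: [0.639, -0.0183, 0.1923]
wrist_force: [0.9, 0.4, -0.1]
gripper_width: 0.349
gripper_force: 0.0
time_s: 5.27
tcp_pos: [0.6393, -0.0182, 0.2539]
ee_rot: [[0.181, -0.983, 0.004], [-0.983, -0.181, 0.001], [-0.0, -0.004, -1.0]]
wrist_force: [0.5, 0.4, -0.9]
gripper_width: 0.181
gripper_force: 30.0
brush 0.63 [254. 205.] 5470 mean [ 0.6447 -0.0416  0.0868] ax [-0.1792  0.9838] ext [[-0.0463, -0.0116], [0.0618, 0.0122]] z [0.0846 0.0876 0.089 ] rect ((643.4369506835938, -33.182167053222656), (25.87306785583496, 110.12765502929688), 10.743687629699707)
```

View pics/w3.png

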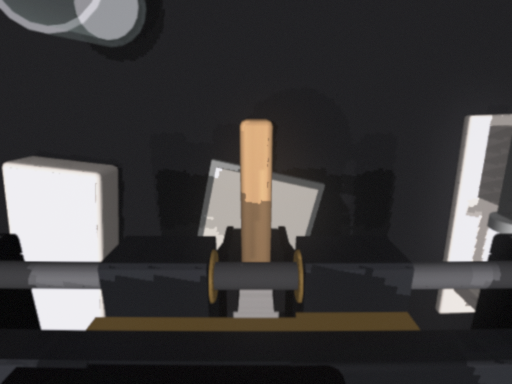

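The brush is held straight and level between the fingers, its handle running up from (256,250) to (256,122), clear of the tile.

```bash
python3 - <<'E'
from h import *
print(np.round(r.sense()["joints"],1))
plan(Rdown([.098,.995]),tcp=[.5455,-.280,.33])
E
```

```text
[ 12.8  31.3  -8.3  -0.  -50.6  -2.4]
shift [240.4 138.8 -79.3] turn [  0.12   0.12 -73.94] tcp [ 0.5455 -0.28    0.33  ]
```

```bash
python3 -m creep '[[-1,0,0,-40,0,0,0],[-1,20,15,-70,0,0,-7],[-1,60,40,-70,0,0,-14],[-1,100,65,-70,0,0,-21],[-1,135,85,-70,0,0,-28],[-1,170,103,-70,0,0,-35],[-1,200,120,-70,0,0,-42],[-1,220,130,-70,0,0,-49]]' | sed -n '2p;5,6p'
python3 - <<'E'
from h import *
plan(Rdown([.098,.995]),tcp=[.5455,-.280,.33])
E
```

```text
tcp_pos: [0.5493, -0.2606, 0.3202]
gripper_width: 0.179
gripper_force: 30.0
shift [ 6.7 18.6 -9.8] turn [ 2.000e-02  2.000e-01 -2.521e+01] tcp [ 0.5455 -0.28    0.33  ]
```

```bash
python3 -m creep '[[-1,6,18,0,0,0,-7],[-1,6,18,0,0,0,-14],[-1,6,18,0,0,0,-21],[-1,6,18,0,0,0,-25],[-1,6,18,0,0,0,-25],[-1,6,18,0,0,0,-25],[-1,6,18,0,0,0,-25]]' | sed -n '2,3p;5,6p'
python3 w.py w4 wide_compartment brush spatula
```

```text
tcp_pos: [0.5468, -0.2767, 0.3209]
ee_rot: [[0.994, -0.108, -0.002], [-0.108, -0.994, 0.0], [-0.002, -0.0, -1.0]]
gripper_width: 0.182
gripper_force: 30.0
wide_compartment 0.63 [295. 138.] 17501 mean [ 0.5819 -0.3151  0.0052] ax [-0.9536 -0.3011] ext [[-0.0829, -0.0941], [0.1036, 0.08]] z [0.0023 0.0039 0.0144] rect ((563.8634033203125, -309.0661926269531), (143.26394653320312, 173.6048583984375), 84.70095825195312)
brush 0.83 [254. 203.] 5274 mean [ 0.5715 -0.2789  0.1544] ax [-0.9947  0.1025] ext [[-0.0458, -0.0096], [0.0623, 0.0097]] z [0.1521 0.1546 0.1559] rect ((563.0634765625, -274.3136291503906), (28.040878295898438, 109.90753936767578), 86.57764434814453)
spatula 0.59 [332. 162.] 1914 mean [ 0.5583 -0.353   0.008 ] ax [-0.9922  0.1247] ext [[-0.0475, -0.0098], [0.0684, 0.0106]] z [0.0046 0.007  0.0125] rect ((547.121826171875, -352.9428405761719), (22.197240829467773, 117.54417419433594), 83.13239288330078)
```

View pics/w4.png

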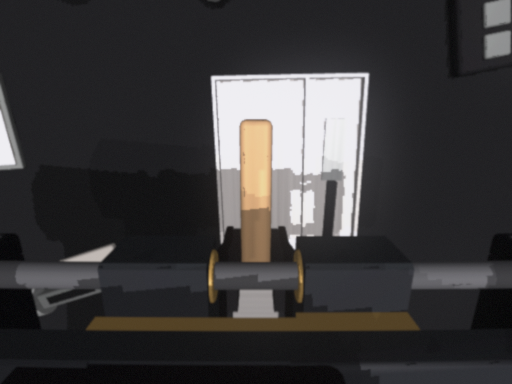

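The brush sits over the tray's wide compartment. I can see the left wall at (214,80)–(221,240), the divider at (304,80)–(302,240) and the far wall at row 77.

```bash
python3 - <<'E'
from h import *
P=at_z("wrist",[[214,82],[221,235],[304,80],[302,235],[366,80],[357,235]],.014)
print(P.round(4).tolist())
E
python3 - <<'E'
from h import *
im=np.load("top.npz"); d=im["d"]
q=vision.capture("top"); R=vision.cut_out("top","wide_compartment")
Z=np.load("top.npz")
P=cloud("top",R[0]["region"],q[1]); print(cv2.minAreaRect((P[:,:2]*1000).astype(np.float32)))
print("corners",at_z("top",[[350.5,174.5],[403,178],[399,258],[347,254.5]],.014).round(4).tolist())
E
```

```text
[[0.6493, -0.2495, 0.014], [0.502, -0.2356, 0.014], [0.6425, -0.3297, 0.014], [0.4933, -0.3183, 0.014], [0.6368, -0.385, 0.014], [0.4872, -0.3747, 0.014]]
((480.2840576171875, -301.6779479980469), (145.13282775878906, 82.69867706298828), 84.09383392333984)
corners [[0.6513, -0.2452, 0.014], [0.6439, -0.3876, 0.014], [0.4324, -0.3722, 0.014], [0.4415, -0.234, 0.014]]
```

```bash
python3 -m creep '[[-1,3,4,30,0,0,-1.5],[-1,3,4,65,0,0,-1.5],[-1,3,4,95,0,0,-1.5],[-1,3,4,112,0,0,-1.5],[-1,3,4,122,0,0,-1.5],[-1,3,4,127,0,0,-1.5],[-1,3,4,127,0,0,-1.5],[-1,3,4,127,0,0,-1.5]]'
```

```text
time_s: 7.63
tcp_pos: [0.55, -0.2812, 0.1959]
ee_rot: [[0.997, -0.08, 0.002], [-0.08, -0.997, -0.001], [0.002, 0.001, -1.0]]
wrist_force: [-0.5, 0.2, -0.0]
gripper_width: 0.182
gripper_force: 30.0
```

```bash
python3 -m creep '[[-1,0,0,3,0,0,0],[-1,0,0,5,0,0,0],[-1,0,0,7,0,0,0],[-1,0,0,7,0,0,0]]' | sed -n '2p;4,6p'
python3 -m creep '[[-0.4,0,0,0,0,0,0],[-0.4,0,0,0,0,0,0],[-0.4,0,0,0,0,0,0],[-0.4,0,0,0,0,0,0],[-0.4,0,0,-15,0,0,0],[-0.4,0,0,-45,0,0,0],[-0.4,0,0,-85,0,0,0],[-0.4,0,0,-125,0,0,0]]' | sed -n '2p;4,6p'
python3 w.py w5 brush
```

```text
tcp_pos: [0.5494, -0.2811, 0.188]
wrist_force: [0.5, 0.5, 0.3]
gripper_width: 0.181
gripper_force: 30.0
tcp_pos: [0.549, -0.281, 0.3133]
wrist_force: [1.3, 0.3, -0.3]
gripper_width: 0.298
gripper_force: 0.0
brush 0.9 [256. 199.] 3088 mean [ 0.5464 -0.2802  0.0207] ax [-0.9969  0.0789] ext [[-0.0735, -0.0125], [0.0688, 0.0127]] z [0.0087 0.0213 0.023 ] rect ((548.6712036132812, -280.72344970703125), (26.492578506469727, 144.0212860107422), 85.14842987060547)
```

View pics/w5.png

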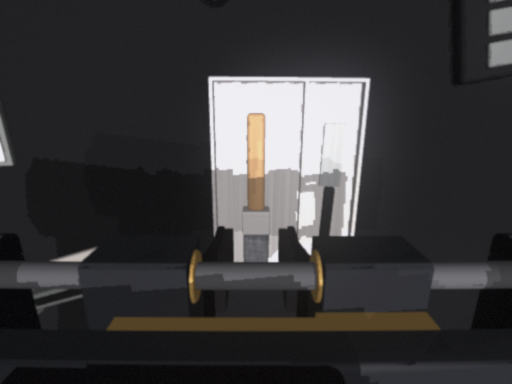

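The brush lies flat and lengthways in the wide compartment, from (256,115) to (256,262), clear of both walls. The gauge is next.

```bash
python3 -m creep '[[0.2,0,0,-30,0,0,7],[0.2,-20,-20,-40,0,0,14],[0.2,-40,-55,-40,0,0,21],[0.2,-60,-90,-40,0,0,28],[0.2,-72,-120,-40,0,0,35],[0.2,-85,-150,-40,0,0,42],[0.2,-90,-178,-40,0,0,49],[0.2,-90,-200,-40,0,0,56]]' | sed -n '2p;4,6p'
python3 - <<'E'
from h import *
plan(Rdown([-.9746,-.2237]),tcp=[.474,-.0865,.34],sym=False)
E
```

```text
tcp_pos: [0.4741, -0.073, 0.3531]
wrist_force: [0.3, -0.2, 0.8]
gripper_width: 0.597
gripper_force: 0.0
shift [11.7  6.8 13.1] turn [-3.000e-02  1.000e-02  1.656e+01] tcp [ 0.474  -0.0865  0.34  ]
```

```bash
python3 -m creep '[[0.2,12,7,13,0,0,7],[0.2,12,7,13,0,0,14],[0.2,12,7,13,0,0,16.5],[0.2,12,7,13,0,0,16.5],[0.2,12,7,13,0,0,16.5],[0.2,12,7,13,0,0,16.5]]' | sed -n '2p'
python3 w.py w6 gauge rest gauge_center gauge_tip
```

```text
tcp_pos: [0.4755, -0.0885, 0.3399]
gauge 0.65 [260. 212.] 1896 mean [ 0.4677 -0.0711  0.0487] ax [-0.214   0.9768] ext [[-0.0524, -0.0145], [0.1033, 0.0145]] z [0.0369 0.0499 0.0558] rect ((461.3225402832031, -44.07835388183594), (30.682384490966797, 160.80780029296875), 14.771014213562012)
rest 0.77 [252. 206.] 2736 mean [ 0.4653 -0.0578  0.0092] ax [-0.2131  0.977 ] ext [[-0.0645, -0.0219], [0.1034, 0.0227]] z [0.0043 0.008  0.0451] rect ((459.2964172363281, -35.43682098388672), (46.11716842651367, 175.85589599609375), 12.472400665283203)
gauge_center 0.69 [260. 213.] 1960 mean [ 0.4677 -0.0714  0.0485] ax [-0.2148  0.9767] ext [[-0.0522, -0.0144], [0.106, 0.0149]] z [0.0335 0.0499 0.0558] rect ((460.390380859375, -43.64277648925781), (30.790346145629883, 162.09210205078125), 18.77727508544922)
gauge_tip 0.91 [261. 213.] 1983 mean [ 0.4676 -0.0707  0.0485] ax [-0.2158  0.9764] ext [[-0.0528, -0.0143], [0.1073, 0.015]] z [0.0305 0.0498 0.0559] rect ((456.04443359375, -30.236404418945312), (31.05108070373535, 190.26429748535156), 18.602153778076172)
```

View pics/w6.png

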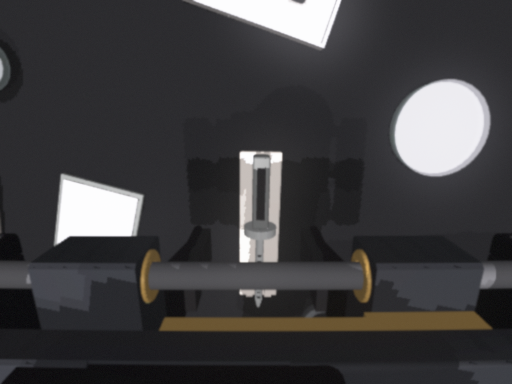

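The gauge lies in its rest. Its handle runs from (261,156) to about (261,222), the collar is at (260,230) and the tip at (259,304).

```bash
python3 - <<'E'
from h import *
Z=np.load("w.npz"); d=Z["d"]; s=r.sense()
q=vision.cut_out("wrist","gauge")[0]; P=cloud("wrist",q["region"],d,s)
H=P[(P[:,2]>.046)&(P[:,2]<.0535)]
c=np.array([.4676,-.071]); a=np.array([-.2148,.9767]); n=np.array([a[1],-a[0]])
t=(H[:,:2]-c)@a; w=(H[:,:2]-c)@n
for lo in np.arange(-.055,.02,.01):
    k=(t>lo)&(t<lo+.01); print(lo.round(3),k.sum(),(np.percentile(w[k],[3,97])*1e3).round(1) if k.sum()>5 else "",np.median(H[k,2]).round(4) if k.sum() else "")
print("back end",(c+a*np.percentile(t,.5)).round(4))
print(at_z("wrist",[[261,156],[259,304]],.045,s).round(4).tolist(), at_z("wrist",[[261,156]],.05,s).round(4))
E
```

```text
-0.055 143 [-6.8  7.3] 0.0498
-0.045 181 [-7.3  7.2] 0.0501
-0.035 179 [-7.6  7. ] 0.0501
-0.025 179 [-7.9  6.9] 0.0502
-0.015 167 [-7.2  6.9] 0.0501
-0.005 170 [-7.5  7.6] 0.0502
0.005 166 [-7.8  7.4] 0.0499
0.015 173 [-13.9  14.1] 0.0501
back end [ 0.4788 -0.122 ]
[[0.479, -0.1222, 0.045], [0.444, 0.0308, 0.045]] [[ 0.4792 -0.1229  0.05  ]]
```

```bash
python3 - <<'E'
from h import *
plan(Rdown([-.976,-.218]),grasp=[.4715,-.0885,.04],sym=False)
E
```

```text
shift [ -0.9   4.  135.8] turn [-0.01  0.    0.72] tcp [ 0.4715 -0.0885  0.204 ]
```

```bash
python3 -m creep '[[0.2,-1,4,35,0,0,0.5],[0.2,-1,4,70,0,0,0.5],[0.2,-1,4,100,0,0,0.5],[0.2,-1,4,120,0,0,0.5],[0.2,-1,4,131,0,0,0.5],[0.2,-1,4,136,0,0,0.5],[0.2,-1,4,136,0,0,0.5],[0.2,-1,4,136,0,0,0.5]]' | sed -n '2,6p'
python3 -m creep '[[-1,0,0,0,0,0,0],[-1,0,0,0,0,0,0],[-1,0,0,0,0,0,0],[-1,0,0,0,0,0,0],[-1,0,0,0,0,0,0],[-1,0,0,0,0,0,0],[-1,0,0,0,0,0,0]]'
```

```text
tcp_pos: [0.4719, -0.0883, 0.2042]
ee_rot: [[0.222, -0.975, 0.001], [-0.975, -0.222, -0.0], [0.0, -0.001, -1.0]]
wrist_force: [-0.3, 0.6, 0.7]
gripper_width: 0.602
gripper_force: 0.0
time_s: 11.45
tcp_pos: [0.4714, -0.0884, 0.2039]
ee_rot: [[0.222, -0.975, 0.0], [-0.975, -0.222, -0.0], [0.0, -0.0, -1.0]]
wrist_force: [-0.3, -0.4, 1.6]
gripper_width: 0.177
gripper_force: 30.0
```

```bash
python3 -m creep '[[-1,0,0,-10,0,0,0],[-1,0,0,-30,0,0,0],[-1,0,0,-60,0,0,0],[-1,0,0,-95,0,0,0],[-1,0,0,-135,0,0,0],[-1,0,0,-175,0,0,0],[-1,0,0,-176,0,0,0],[-1,0,0,-176,0,0,0]]' | sed -n '2p;4,6p'
python3 - <<'E'
from h import *
d=np.load("top.npz")["d"]
print("tube px",at_depth("top",[[172,218],[175,215]],[d[218,172],d[215,175]]).round(3).tolist())
plan(Rdown([-.829,-.559]),tcp=[.505,.25,.38],sym=False)
E
```

```text
tcp_pos: [0.4715, -0.0883, 0.3821]
wrist_force: [-0.2, 0.1, -1.7]
gripper_width: 0.184
gripper_force: 30.0
tube px [[0.528, 0.204, 0.095], [0.536, 0.196, 0.099]]
shift [-322.5 -107.6    2.7] turn [ -0.34  -0.08 -21.19] tcp [0.505 0.25  0.38 ]
```

```bash
python3 -m creep '[[-1,-35,-12,0,0,0,-5],[-1,-75,-25,0,0,0,-10],[-1,-115,-38,0,0,0,-15],[-1,-155,-51,0,0,0,-20],[-1,-195,-64,0,0,0,-21],[-1,-230,-76,0,0,0,-21],[-1,-265,-88,0,0,0,-21],[-1,-295,-98,0,0,0,-21]]' | sed -n '2p;5,6p'
python3 -m creep '[[-1,-28,-1,0,0,0,0],[-1,-28,-1,0,0,0,0],[-1,-28,-1,0,0,0,0],[-1,-28,-1,0,0,0,0],[-1,-28,-1,0,0,0,0]]' | sed -n '2,3p'
python3 w.py w7 tube_mouth chiller gauge
```

```text
tcp_pos: [0.501, 0.2233, 0.3771]
gripper_width: 0.182
gripper_force: 30.0
tcp_pos: [0.4869, 0.244, 0.3787]
ee_rot: [[0.555, -0.832, -0.002], [-0.832, -0.555, -0.001], [0.0, 0.002, -1.0]]
tube_mouth 0.8 [238. 132.] 1645 mean [0.5273 0.2075 0.1025] ax [-0.5058  0.8626] ext [[-0.0209, -0.0202], [0.0274, 0.0154]] z [0.0866 0.1021 0.1209] rect ((527.8465576171875, 213.21534729003906), (36.644405364990234, 53.53386306762695), 17.847248077392578)
chiller 0.95 [232. 188.] 13486 mean [0.5065 0.2481 0.0946] ax [-0.8165 -0.5774] ext [[-0.076, -0.0489], [0.0805, 0.0638]] z [0.0241 0.0997 0.1132] rect ((496.8298645019531, 260.2828063964844), (145.84915161132812, 158.31280517578125), 83.7811279296875)
gauge 0.91 [256. 239.] 3375 mean [0.4914 0.2373 0.2231] ax [-0.5562  0.8311] ext [[-0.0273, -0.0144], [0.0435, 0.0143]] z [0.2089 0.2246 0.2262] rect ((467.23162841796875, 273.49713134765625), (31.97109031677246, 142.29249572753906), 33.30348205566406)
```

View pics/w7.png

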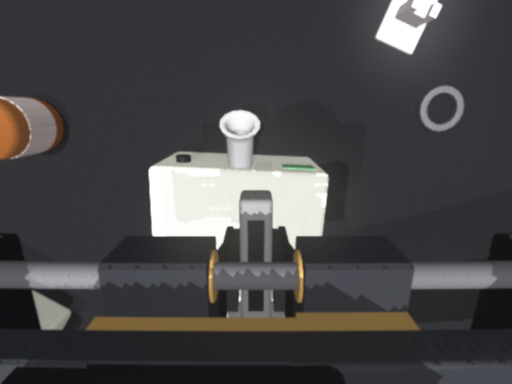

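The wrist view shows the tube mouth as a ring centred near (240,124), with the box front edge running from (180,155) to (315,160). The gauge is still held straight.

```bash
cat > m.py <<'E'
from h import *
import sys
Z=np.load("w.npz"); d=Z["d"]; s=r.sense(); im=Z["im"]
q=vision.cut_out("wrist","tube_mouth")[0]["region"]; c=vision.cut_out("wrist","chiller")[0]["region"]
B=cloud("wrist",c,d,s); B=B[(B[:,2]>.095)&(B[:,2]<.104)]
rc=cv2.minAreaRect((B[:,:2]*1000).astype(np.float32)); print("box top",rc, "z",np.median(B[:,2]).round(4))
P=cloud("wrist",cv2.dilate((q).astype(np.uint8),np.ones((5,5)))>0,d,s); P=P[P[:,2]>.07]
def fit(az):
    h=np.array([np.cos(az),np.sin(az),0]); n=np.cos(np.radians(40))*h+np.sin(np.radians(40))*np.array([0,0,1])
    t=P@n; return n,t
for azd in (-52,-54,-56,-58,-60):
    n,t=fit(np.radians(azd)); hi=np.percentile(t,97)
    Hh,e=np.histogram(t,bins=np.arange(hi-.012,hi+.006,.0015)); 
    k=(t>hi-.004); Q=P[k]; u=np.array([-n[1],n[0],0]); u/=np.linalg.norm(u); v=np.cross(n,u)
    x,y=Q@u,Q@v; (a,b),rr=cv2.minEnclosingCircle((np.c_[x,y]*1000).astype(np.float32))
    cen=u*a/1e3+v*b/1e3+n*np.median(t[k]); print(azd,Hh.tolist(),k.sum(),"r",round(rr,1),"cen",cen.round(4))
x,y,w,h=200,90,90,90; cv2.imwrite("pics/%s.png"%sys.argv[1],cv2.resize(cv2.cvtColor(im[y:y+h,x:x+w],cv2.COLOR_RGB2BGR),None,fx=6,fy=6,interpolation=cv2.INTER_CUBIC))
print("uv(240,124)->",at_z("wrist",[[240,124]],.11,s).round(4))
E
python3 m.py c7
```

```text
box top ((497.5389709472656, 260.8083190917969), (145.5528106689453, 158.31272888183594), 83.76448059082031) z 0.1009
-52 [60, 48, 76, 79, 85, 101, 231, 209, 52, 0, 0, 0] 565 r 16.7 cen [0.5338 0.1983 0.1106]
-54 [56, 47, 82, 75, 77, 98, 191, 270, 52, 0, 0, 0] 579 r 16.7 cen [0.5338 0.1983 0.1106]
-56 [59, 47, 75, 75, 76, 93, 140, 341, 52, 0, 0, 0] 597 r 16.7 cen [0.5339 0.1983 0.1106]
-58 [57, 52, 72, 71, 80, 92, 115, 370, 52, 0, 0, 0] 602 r 16.7 cen [0.5339 0.1983 0.1106]
-60 [56, 51, 74, 69, 79, 89, 130, 355, 52, 0, 0, 0] 601 r 16.7 cen [0.5339 0.1983 0.1106]
uv(240,124)-> [[0.5333 0.1984 0.11  ]]
```

View pics/c7.png

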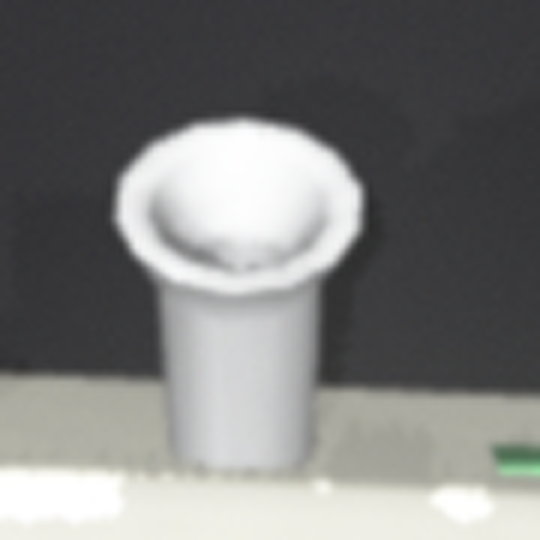

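The crop shows the round mouth rim and the funnel inside it. The circle fit gives r = 16.7 mm (expected 17) and z = 110.6 mm (expected 110), so the mouth position can be trusted.

```bash
cat > t.py <<'E'
from h import *
M=np.array([.5337,.1983,.1103])
def tube(az=-57.5):
    h=np.array([np.cos(np.radians(az)),np.sin(np.radians(az)),0]); z=np.array([0,0,1.]); c,s_=np.cos(np.radians(40)),np.sin(np.radians(40))
    n=c*h+s_*z; gz=-s_*h+c*z; return n,gz,np.c_[n,np.cross(-gz,n),-gz]
E
python3 - <<'E'
from t import *
Z=np.load("w.npz"); d=Z["d"]; s=r.sense()
g=vision.cut_out("wrist","gauge")[0]["region"]; G=cloud("wrist",g,d,s); G=G[G[:,2]>.219]
A=np.array(s["ee_rot"]); L=(G-s["tcp_pos"])@A; print("handle in tool: slope z/x deg",np.degrees(np.polyfit(L[:,0],L[:,2],1)[0]).round(2),"top z",np.median(L[:,2]).round(4),"x",L[:,0].min().round(4),L[:,0].max().round(4),"ymean",L[:,1].mean().round(4))
q=vision.cut_out("wrist","tube_mouth")[0]["region"]; P=cloud("wrist",q,d,s)
n0=tube()[0]; t=P@n0; Q=P[t>np.percentile(t,97)-.0035]
for _ in range(3):
    c=Q.mean(0); n=np.linalg.svd(Q-c)[2][2]; n*=np.sign(n[2]); Q=Q[abs((Q-c)@n)<.0015]
print("rim normal az",np.degrees(np.arctan2(n[1],n[0])).round(2),"el",np.degrees(np.arcsin(n[2])).round(2),len(Q))
n,gz,R=tube()
print("1 level pre:");plan(Rdown(R[:2,1]),grasp=M+.23*n,sym=False)
b=plan(R,grasp=M+.23*n,sym=False)
s2=dict(s); s2["ee_rot"]=Rdown(R[:2,1]); s2["tcp_pos"]=M+.23*n+[0,0,.164]; plan(R,grasp=M+.23*n,s=s2,sym=False)
E
```

```text
handle in tool: slope z/x deg 0.8 top z 0.154 x -0.0328 0.0357 ymean -0.0004
rim normal az -57.97 el 39.58 469
1 level pre:
shift [240.5  -9.3 -42.3] turn [-0.02  0.01  1.26] tcp [0.6284 0.0497 0.4221]
shift [135.1 -11.6  -3.9] turn [-0.46 40.    1.21] tcp [0.5717 0.1386 0.3838]
shift [-105.4    0.    38.4] turn [ 0. 40.  0.] tcp [0.5717 0.1386 0.3838]
```

```bash
python3 -m creep '[[-1,35,-1,-15,0,0,1],[-1,75,-3,-30,0,0,1],[-1,115,-5,-42,0,0,1.3],[-1,155,-6,-42,0,0,1.3],[-1,190,-7,-42,0,0,1.3],[-1,220,-8,-42,0,0,1.3],[-1,237,-9,-42,0,0,1.3],[-1,240,-9,-42,0,0,1.3]]' | sed -n '2p;5,6p'
python3 -m creep '[[-1,-18,0,3,0,7,0],[-1,-37,0,7,0,14,0],[-1,-55,0,13,0,21,0],[-1,-74,0,21,0,28,0],[-1,-92,0,30,0,35,0],[-1,-105,0,38,0,40,0],[-1,-105,0,38,0,40,0],[-1,-105,0,38,0,40,0]]'
python3 - <<'E'
from t import *
n,gz,R=tube(-57.7); print(r.sense()["joints"])
plan(R,grasp=M+.23*n,sym=False); plan(R,grasp=M+.145*n,sym=False)
E
```

```text
tcp_pos: [0.6293, 0.0477, 0.4211]
gripper_width: 0.179
gripper_force: 30.0
time_s: 14.93
tcp_pos: [0.5707, 0.1395, 0.3832]
ee_rot: [[0.414, -0.843, 0.344], [-0.646, -0.539, -0.541], [0.642, 0.002, -0.767]]
wrist_force: [-0.1, -0.3, -0.8]
gripper_width: 0.181
gripper_force: 30.0
[ 31.66694096  18.21153896 -27.97335512  50.72596387 -55.96490172
 -33.18590814]
shift [ 1.4 -0.2  0.4] turn [-0.11  0.09  0.29] tcp [0.5715 0.1385 0.3838]
shift [-83.6  -0.6   0.5] turn [-0.11  0.09  0.29] tcp [0.5367 0.1935 0.3291]
```

Pose reached. I'll bring the tip to 15 mm short of the mouth and check it from the cameras.

```bash
python3 -m creep '[[-1,-20,0,0,0,0,0.3],[-1,-45,0,0,0,0,0.3],[-1,-65,0,0,0,0,0.3],[-1,-78,-0.5,0,0,0,0.3],[-1,-84,-0.5,0.5,0,0,0.3],[-1,-84,-0.5,0.5,0,0,0.3],[-1,-84,-0.5,0.5,0,0,0.3],[-1,-84,-0.5,0.5,0,0,0.3]]' | sed -n '2,4p'
python3 - <<'E'
from t import *
n,gz,R=tube(-57.7); plan(R,grasp=M+.145*n,sym=False)
s=r.sense(); A=np.array(s["ee_rot"]); tip=np.array(s["tcp_pos"])+.164*A[:,2]-.128*A[:,0]
col=tip+.085*A[:,0]
for cam in("side","top"):
    im,d=vision.capture(cam); uv=proj(cam,[tip,M,col]); print(cam,uv.round(1).tolist())
    x,y=(uv[1]-[30,30]).astype(int); c=im[y:y+60,x:x+60]
    c=cv2.resize(c,None,fx=6,fy=6,interpolation=cv2.INTER_CUBIC)
    for k,p in enumerate(uv): cv2.circle(c,tuple(((p-[x,y]+.5)*6).astype(int).tolist()),4,[(255,0,0),(0,255,0),(0,0,255)][k],1)
    (globals().__setitem__("c_"+cam,c))
save("c8",np.hstack([c_side,c_top]))
E
```

```text
tcp_pos: [0.5381, 0.1929, 0.3304]
ee_rot: [[0.406, -0.846, 0.346], [-0.65, -0.533, -0.541], [0.642, -0.005, -0.766]]
wrist_force: [0.1, 0.2, -1.6]
shift [-1.7  0.8  0.2] turn [-0.18  0.03 -0.27] tcp [0.5367 0.1935 0.3291]
side [[242.3, 234.1], [243.4, 241.8], [241.2, 200.2]]
top [[176.3, 211.6], [172.8, 215.6], [195.9, 195.1]]
```

View pics/c8.png

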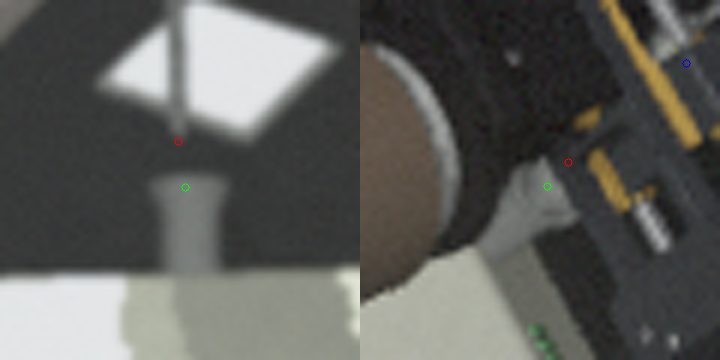

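In the side crop the rod tip at (179,135) points into the funnel centred near (189,182), about 1 mm to the left of the axis. I insert gradually while watching the force.

```bash
python3 -m creep '[[-1,-8,0.7,0,0,0,0],[-1,-16,0.7,0,0,0,0],[-1,-23,0.7,0,0,0,0],[-1,-30,0.7,0,0,0,0],[-1,-36,0.7,0,0,0,0],[-1,-42,0.7,0,0,0,0],[-1,-42,0.7,0,0,0,0],[-1,-42,0.7,0,0,0,0]]'
python3 - <<'E'
from t import *
n,gz,R=tube(-57.7); plan(R,grasp=M+.103*n,sym=False); s=r.sense(); print(s["wrist_force"]@np.array(s["ee_rot"]))
E
```

```text
time_s: 16.37
tcp_pos: [0.5196, 0.2205, 0.3021]
ee_rot: [[0.408, -0.845, 0.345], [-0.648, -0.534, -0.542], [0.643, -0.003, -0.766]]
wrist_force: [0.1, -0.1, -1.7]
gripper_width: 0.181
gripper_force: 30.0
shift [-0.1 -0.  -0.2] turn [-0.12 -0.01 -0.1 ] tcp [0.5195 0.2207 0.3021]
[-0.98131816 -0.050063    1.35935929]
```

```bash
python3 -m creep '[[-1,-8,0,0,0,0,0],[-1,-16,0,0,0,0,0],[-1,-24,0,0,0,0,0],[-1,-32,0,0,0,0,0],[-1,-40,0,0,0,0,0],[-1,-48,0,0,0,0,0],[-1,-52,0,0,0,0,0],[-1,-52,0,0,0,0,0]]' | sed -n '2,5p'
python3 - <<'E'
from t import *
n,gz,R=tube(-57.7); plan(R,grasp=M+.043*n,sym=False); s=r.sense(); print(s["wrist_force"]@np.array(s["ee_rot"]))
E
```

```text
tcp_pos: [0.4982, 0.2546, 0.2681]
ee_rot: [[0.409, -0.845, 0.345], [-0.648, -0.535, -0.542], [0.643, -0.002, -0.766]]
wrist_force: [-0.3, 0.5, -1.3]
gripper_width: 0.183
shift [-7.5  0.1 -0.3] turn [-0.12 -0.01 -0.05] tcp [0.495  0.2596 0.2636]
[-1.2941439  -0.01180589  0.63106788]
```

```bash
python3 -m creep '[[-1,-2,0,0,0,0,0],[-1,-4,0,0,0,0,0],[-1,-5.5,0,0,0,0,0],[-1,-7,0,0,0,0,0],[-1,-8,0,0,0,0,0],[-1,-9,0,0,0,0,0],[-1,-9,0,0,0,0,0]]' | sed -n '2,5p'
python3 - <<'E'
from t import *
n,gz,R=tube(-57.7); plan(R,grasp=M+.043*n,sym=False); s=r.sense(); print(s["wrist_force"]@np.array(s["ee_rot"]))
E
```

```text
tcp_pos: [0.4951, 0.2595, 0.2635]
ee_rot: [[0.406, -0.846, 0.345], [-0.649, -0.533, -0.543], [0.644, -0.003, -0.765]]
wrist_force: [2.2, -1.7, -0.1]
gripper_width: 0.18
shift [-0.1  0.1 -0.1] turn [-0.1  -0.07 -0.19] tcp [0.495  0.2596 0.2636]
[ 1.95714668 -0.99628757  1.75200375]
```

```bash
python3 -m creep '[[-1,-1,0,0,0,0,0],[-1,-2,0,0,0,0,0],[-1,-3,0,0,0,0,0],[-1,-3,0,0,0,0,0]]' | sed -n '2,5p'
python3 - <<'E'
from t import *
n,gz,R=tube(-57.7); plan(R,grasp=M+.043*n,sym=False); s=r.sense(); print(s["wrist_force"]@np.array(s["ee_rot"]))
E
```

```text
tcp_pos: [0.4947, 0.2603, 0.263]
ee_rot: [[0.402, -0.848, 0.345], [-0.647, -0.53, -0.547], [0.647, -0.003, -0.762]]
wrist_force: [7.0, -7.2, 4.6]
gripper_width: 0.182
shift [1.  0.1 0. ] turn [ 0.03 -0.34 -0.34] tcp [0.495  0.2596 0.2636]
[10.46750822 -2.13679537  2.87633665]
```

The collar is seated: the stop is at the predicted depth, with about 12 N of axial reaction. Now I draw the gauge straight out.

```bash
python3 -m creep '[[-1,5,0,0,0,0,0],[-1,15,0,0,0,0,0],[-1,30,0,0,0,0,0],[-1,46,0,0,0,0,0],[-1,64,0,0,0,0,0],[-1,82,0,0,0,0,0],[-1,100,0,0,0,0,0],[-1,118,0,0,0,0,0]]' | sed -n '2,7p'
python3 -m creep '[[-1,20,0,0,0,0,0],[-1,45,0,0,0,0,0],[-1,70,0,0,0,0,0],[-1,70,0,0,0,0,0],[-1,70,0,0,0,0,0]]'
python3 - <<'E'
from t import *
n,gz,R=tube(-57.7)
# final: az of gauge x = az of -n (level), then alternatives
tip=np.array([.6376,-.0016,.108])
for az in (122.3,102.6,90):
    g=np.array([np.cos(np.radians(az)),np.sin(np.radians(az)),0]); Rl=np.c_[-g,np.cross([0,0,-1.],-g),[0,0,-1.]]
    print(az); plan(Rl,grasp=tip-.128*g,sym=False)
E
```

```text
tcp_pos: [0.5419, 0.1843, 0.3377]
ee_rot: [[0.408, -0.845, 0.345], [-0.649, -0.534, -0.541], [0.642, -0.003, -0.767]]
wrist_force: [0.2, -0.3, -1.3]
gripper_width: 0.181
gripper_force: 30.0
time_s: 19.03
tcp_pos: [0.5703, 0.1389, 0.3827]
ee_rot: [[0.406, -0.846, 0.346], [-0.65, -0.533, -0.541], [0.642, -0.005, -0.767]]
wrist_force: [-0.5, 0.9, -1.7]
gripper_width: 0.181
gripper_force: 30.0
122.3
shift [145.7  18.4 266.4] turn [ -0.27 -39.96  -0.2 ] tcp [ 0.706  -0.1098  0.272 ]
102.6
shift [140.1  61.5 261.4] turn [ -7.13 -39.51  18.69] tcp [ 0.6655 -0.1265  0.272 ]
90
shift [130.8  86.8 253.4] turn [-11.52 -38.79  30.77] tcp [ 0.6376 -0.1296  0.272 ]
```

```bash
python3 -m creep '[[-1,18,0,3,0,-7,0],[-1,37,0,7,0,-14,0],[-1,55,0,13,0,-21,0],[-1,74,0,21,0,-28,0],[-1,92,0,30,0,-35,0],[-1,105,0,38,0,-40,0],[-1,105,0,38,0,-40,0],[-1,105,0,38,0,-40,0]]' | sed -n '2,3p'
python3 - <<'E'
from t import *
tip=np.array([.6376,-.0016,.108]); az=102.6
g=np.array([np.cos(np.radians(az)),np.sin(np.radians(az)),0]); Rl=np.c_[-g,np.cross([0,0,-1.],-g),[0,0,-1.]]
plan(Rl,grasp=tip-.128*g,sym=False)
E
```

```text
tcp_pos: [0.6264, 0.0507, 0.4193]
ee_rot: [[0.533, -0.846, 0.002], [-0.846, -0.533, 0.0], [0.001, -0.002, -1.0]]
shift [170.8  61.5 147.3] turn [-1.100e-01 -1.000e-02  1.959e+01] tcp [ 0.6655 -0.1265  0.272 ]
```

```bash
python3 -m creep '[[-1,30,11,15,0,0,5],[-1,60,22,35,0,0,10],[-1,90,33,60,0,0,15],[-1,120,44,85,0,0,19.5],[-1,145,53,108,0,0,19.5],[-1,162,59,128,0,0,19.5],[-1,170,61,142,0,0,19.5],[-1,171,61.5,147,0,0,19.5]]' | sed -n '2,3p'
python3 -m creep '[[-1,0,0,0,0,0,0],[-1,0,0,0,0,0,0],[-1,0,0,0,0,0,0],[-1,0,0,0,0,0,0]]' | sed -n '2,3p'
python3 w.py w9 gauge
python3 - <<'E'
from t import *
s=r.sense(); A=np.array(s["ee_rot"]); tip=np.array(s["tcp_pos"])+.164*A[:,2]-.128*A[:,0]; print("tip nominal",tip.round(4))
Z=np.load("w.npz"); g=vision.cut_out("wrist","gauge")[0]["region"]; L=(cloud("wrist",g,Z["d"],s)-s["tcp_pos"])@A; L=L[L[:,2]<.16]
print("slope",np.degrees(np.polyfit(L[:,0],L[:,2],1)[0]).round(2),"top",np.median(L[:,2]).round(4),"xmax",L[:,0].max().round(4))
im,d=vision.capture("side"); uv=proj("side",[tip,[.6376,-.0016,.008]]); print(uv.round(1))
print(vision.find_in("side","gauge_tip")[:1])
c=cv2.resize(im[130:270,170:320],None,fx=4,fy=4,interpolation=cv2.INTER_CUBIC)
for p,k in zip(uv,((255,0,0),(0,255,0))): cv2.circle(c,tuple(((p-[170,130]+.5)*4).astype(int).tolist()),5,k,1)
save("c10",c)
E
```

```text
tcp_pos: [0.6647, -0.1263, 0.2691]
ee_rot: [[0.221, -0.975, -0.004], [-0.975, -0.221, 0.001], [-0.002, 0.004, -1.0]]
tcp_pos: [0.6662, -0.1249, 0.2752]
ee_rot: [[0.223, -0.975, 0.006], [-0.975, -0.223, 0.002], [-0.0, -0.006, -1.0]]
gauge 0.56 [254. 240.] 3325 mean [ 0.6692 -0.1325  0.1197] ax [-0.229   0.9734] ext [[-0.027, -0.0141], [0.0437, 0.0136]] z [0.1057 0.1211 0.1226] rect ((660.2053833007812, -94.06233978271484), (31.373249053955078, 133.6451873779297), 11.086541175842285)
tip nominal [ 6.384e-01 -3.000e-04  1.108e-01]
slope 0.75 top 0.154 xmax 0.0355
[[247.5 192.4]
 [248.7 221.5]]
[{'uv': [259.3, 175.7], 'conf': 0.46}]
```

View pics/c10.png

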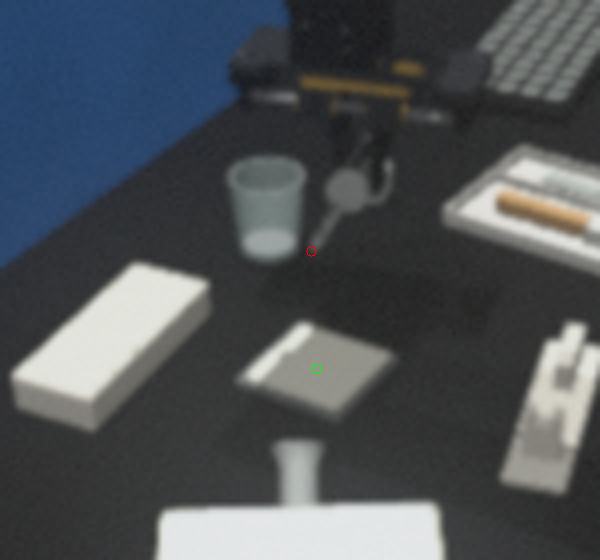

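The side crop shows the gauge held level, with its tip at the predicted point (311,251) directly over the tile centre (317,368). The brush is lying in the tray. I let it settle, then hand in.

```bash
python3 -m creep '[[-1,0,0,0,0,0,0],[-1,0,0,0,0,0,0],[-1,0,0,0,0,0,0],[-1,0,0,0,0,0,0],[-1,0,0,0,0,0,0],[-1,0,0,0,0,0,0],[-1,0,0,0,0,0,0],[-1,0,0,0,0,0,0]]' | sed -n '1,3p'
python3 -m creep '[[-1,0,0,0,0,0,0],[-1,0,0,0,0,0,0],[-1,0,0,0,0,0,0],[-1,0,0,0,0,0,0],[-1,0,0,0,0,0,0],[-1,0,0,0,0,0,0],[-1,0,0,0,0,0,0],[-1,0,0,0,0,0,0]]'
python3 -c "
from station import r
import numpy as np
s=r.sense(); print(np.abs(s['joint_velocities']).max()); print(r.finish_job())"
```

```text
time_s: 21.62
tcp_pos: [0.6659, -0.1263, 0.2732]
ee_rot: [[0.221, -0.975, 0.003], [-0.975, -0.221, 0.002], [-0.001, -0.003, -1.0]]
time_s: 22.28
tcp_pos: [0.6658, -0.1262, 0.2732]
ee_rot: [[0.221, -0.975, 0.003], [-0.975, -0.221, 0.002], [-0.001, -0.003, -1.0]]
wrist_force: [0.3, -0.2, -1.0]
gripper_width: 0.178
gripper_force: 30.0
0.12298096472603913
the job is handed in; nothing more can be done
None
```

The job is handed in at 22 s: the brush lies flat and lengthways in the wide compartment, and the gauge was seated to its collar in the tube, drawn right out, and is held level, scale side up, its tip about 101 mm above the middle of the tile.

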